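# Tip a pump cover over onto its other face

### The job

Turn the pump end cover over for inspection without touching the cover itself: swing the hinged tray it lies in up by its bar handle, over past upright, so that the cover slides to the hinge, tumbles into the fixed catch tray beside it and lies flat there on its other face. Then lower the hinged tray fully back down to where it was and let go; move the tray steadily, never flinging it or letting it drop, and leave the other things on the bench where they are.

Things in the scene. Friction and masses are not known exactly. Their poses are not given: they have to be found in the camera images.
- turner: turnover fixture fixed to the bench: dark base 190 x 360 x 12 mm, hinged aluminium tray on its +y side, fixed open catch tray on its -y side. Origin on the bench under the middle of the hinge line; x along the hinge, y level towards the hinged tray and its handle, z up. Catch tray: inside 160 mm along x, 170 mm along y; rims 57 mm above the bench. Place and yaw vary
- hinge (a point): middle of the hinge line, 60 mm above the bench, axes as the fixture's; the hinged tray turns about its x axis. The tray's floor starts at this line: inside 150 mm along the hinge by 140 mm, side walls 15 mm high, and along the hinge a lip 9 mm high, on which the cover comes to stand as the tray nears upright
- leaf (a joint): angle of the hinged tray, rad: 0 level on its stop, 1.57 upright, 2.3 far stop, leaning over the catch tray; growing lifts the handle and carries it towards the fixture's -y. Tray and cover weigh under 1 kg; little friction: it falls to the side it leans to unless held. The cover topples a little past upright and has dropped clear of the lip by 2.0
- leaf_bar (a point): middle of the hinged tray's handle, a round bar 12 mm thick and 120 mm long, parallel to the hinge, 60 mm off the tray's outer wall, free on both sides between two arms. Tray level: 204 mm along +y from the hinge line and 10 mm above it. Turns with the tray; being round it can turn between pads held upright. Axes as the fixture's when level
- cover_center (a point): centre of the pump end cover: a grey rectangular plate 90 x 70 x 12 mm, about 0.3 kg, lying loose in the hinged tray. z is square to its faces, up at the start: that face bears a round ring mark; the other face bears two parallel slots. Both have four bolt holes
- catch_floor (a point): middle of the catch tray's floor, on its surface, 30 mm above the bench and 85 mm along -y from the hinge line; axes as the fixture's
- injector: standing steel injector body, 28 mm diameter, 110 mm tall; bystander, origin at its underside
- wrench: wrench lying flat, 180 mm long; bystander, origin at its underside
- collar: dark steel collar lying flat, 70 mm diameter, 22 mm high; bystander, origin at its underside
- fluid_bottle: white plastic bottle, 66 mm diameter, 170 mm tall; bystander, origin at its underside
- cup: open steel cup, 76 mm diameter, 90 mm tall; bystander, origin at its underside
- screwdriver: screwdriver lying flat, 200 mm long; bystander, origin at its underside
- jar: glass jar, 72 mm diameter, 85 mm tall; bystander, origin at its underside
Things that resemble listed ones, but are neither listed nor needed, are in the scene too. Leave any red look-alike of the part that bears cover_center alone.

How it is judged:
By the outcome, as a careful person would: the job done as asked, in the order asked, and still so for the second after the job is handed in, with the robot touching nothing.
It also fails if it takes over 54 s, if anything falls off the work surface, if the arm or the gripper's body presses on something with over 40 N, if the wrist force passes 120 N, or if a joint passes its speed limit or range.

### The arm

A 6-joint arm with a two-finger parallel gripper is mounted at the origin on the work surface. World frame = base frame: x ahead of the robot, y to its left, z up, the work surface at z = 0. Lengths are in m, angles in rad, forces in N, time in s.
With the tool pointing down it reaches from about 0.275 to 0.775 m from the base axis. Payload 14.6 kg.
Tool frame: the origin (TCP) lies midway between the tips of the shut fingers; the grasp point (between the pads) lies 19 mm behind it; z points along the fingers, y is the line along which they close (so a half turn about z gives the same grasp; the last joint's range is limited). The gripper opens to 85 mm and grips with 20 to 120 N. Pads are 22 mm wide; open, the fingers measure 114 mm over their backs; the gripper's body (76 mm by 85 mm) begins 54 mm behind the grasp point. The pads swing forward as they close: fully open they stand 13 mm farther back than shut.
Start: joints at [-1.327, 0.263, -0.048, 1.259, 0, 1.415], TCP at [0.204, -0.484, 0.231] pointing down, gripper open.
Joint ranges: [-2.65, 2.65], [-0.89, 1.7], [-1.18, 1.37], [-2.13, 2.11], [-1.35, 1.29], [-3.14, 3.14]. Speed limits (rad/s): [1.89, 1.89, 2.57, 2.79, 3.14, 3.14].

### API

Orientations are given as a rotation vector (axis times angle).
In Python, from rig import manip gives the robot as it stands. Calls block until the motion is done:
- manip.move_pose(position, orientation): joint-space move of the TCP to a pose.
- manip.movel(position, attitude=None, vel=0.15, force_limit=None): straight line of the TCP; attitude=None keeps the orientation; vel is the mean speed in m/s. With force_limit (N) it stops when the force on the tool has changed by that much, and returns True; else False.
- manip.goto_joints(angles): joint-space move.
- manip.command_gripper(opening, strength=None): opening from 0.0 (shut) to 1.0 (fully open); strength is the grip in N (None keeps the last); returns when the fingers have stopped.
- manip.hold(seconds).
- manip.ik(position, orientation): joint angles nearest the present ones, or None.
- manip.state(): the state.
- manip.read_camera(name): name is "side" or "top" or "wrist"; returns a dict with "img" (420x560x3 uint8, red, green, blue), "fx", "fy", "cx", "cy" (pixels), "R" (3x3) and "t" (3): a world point X has camera coordinates R X + t. Camera axes: x right, y down, z forward; pixel columns grow to the right and rows downward; lengths in m; the calibration is good to about 2 mm. A picture is of the moment at which its call begins. There is no depth.
A pose or a line that the arm cannot do raises manip.IKError and nothing moves.
- manip.hand_in(): hands the job in; it is judged then, once.
The state is a dict: "t": time; "qpos": joint angles; "qd": joint speeds; "tau": joint torques, N m; "eef_pos": TCP position; "tool_rot": TCP orientation; "ft_force": force on the tool from outside, world axes, zero at the start; "ft_torque": the same for the moment, N m; "finger_gap": opening from 0.0 (shut) to 1.0 (fully open); "grasp_force": force on a finger pad.
Only numpy, scipy, OpenCV 4.12 (cv2) and the standard library are available. Lean on these libraries where they do the work, as an engineer would, in place of code of your own. Each camera call takes 0.05 s, during which the arm holds its last target. There are 200 camera calls.

## Working session

There is one attempt and no reset: what is moved stays moved. The work goes in short steps, each a Python script; the robot and the scene stay as the last script left them, time stands still between calls to the robot, and variables do not carry over. Pictures are saved under pics/ and viewed, at most 10 in all, crops included, and the job is handed in when it is done.

```bash
ls; mkdir -p pics
python3 - <<'E'
from rig import manip
import cv2,pickle
d={}
for n in("top","side"):
    c=manip.read_camera(n);d[n]=c
    cv2.imwrite(f"pics/{n}0.png",c["img"][:,:,::-1])
    print(n,c["fx"],c["cx"],c["cy"],(-c["R"].T@c["t"]).round(3))
pickle.dump(d,open("d0.pkl","wb"))
E
```

```text
pics
top 544.7436196586627 277.2396770776178 206.59321595434741 [0.339 0.021 1.779]
side 416.40163563247927 278.31144684568176 209.68983698375882 [-0.055  0.602  0.75 ]
```

View pics/top0.png

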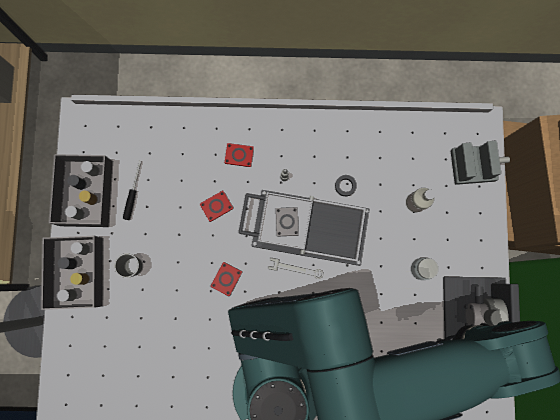

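View pics/side0.png

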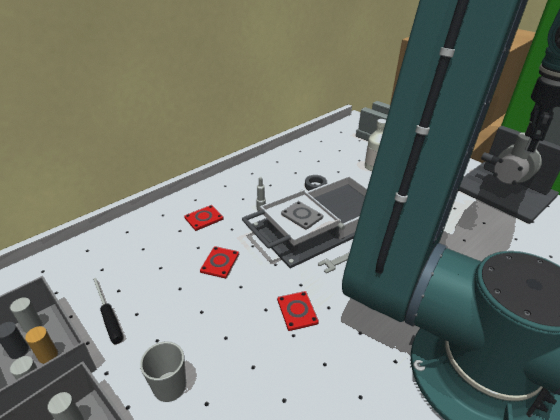

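The top view shows the fixture with its handle at about (253,215), the grey cover in the hinged tray at (287,221), and the dark catch tray at (336,228). Candidates for the cover are the grey plate at (287,221) and red look-alikes at (239,155), (216,206) and (227,279). The grey one is the cover. The injector at (285,176) and the wrench at (295,268) are close to the fixture. Next is a close crop.

```bash
cat > h.py <<'E'
import numpy as np,cv2
def ray(c,u,v,z):
    d=c["R"].T@np.array([(u-c["cx"])/c["fx"],(v-c["cy"])/c["fy"],1]);o=-c["R"].T@c["t"]
    return o+d*(z-o[2])/d[2]
def proj(c,X):
    p=c["R"]@np.asarray(X)+c["t"];return np.array([c["fx"]*p[0]/p[2]+c["cx"],c["fy"]*p[1]/p[2]+c["cy"]])
E
python3 - <<'E'
import pickle,cv2
from h import *
c=pickle.load(open("d0.pkl","rb"))["top"]
cv2.imwrite("pics/crop1.png",cv2.resize(c["img"][165:285,225:385,::-1],None,fx=5,fy=5,interpolation=cv2.INTER_CUBIC))
for n,u,v,z in [("bar",246,214,.07),("injector",285,176,.05),("wr",295,268,0),("collar",346,185,.02)]: print(n,ray(c,u,v,z).round(3))
E
```

```text
bar [0.554 0.106 0.07 ]
injector [ 0.683 -0.015  0.05 ]
wr [ 0.389 -0.054  0.   ]
collar [ 0.663 -0.217  0.02 ]
```

View pics/crop1.png

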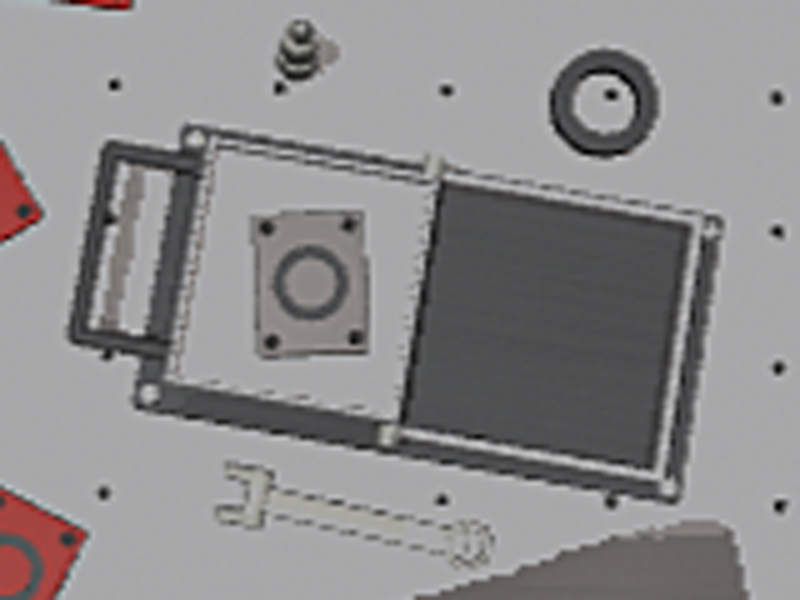

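The hinge blocks are at crop (433,163) and (388,432). The bar runs from about crop (107,147) to (75,338). The ring mark on the grey plate confirms it's the cover. Next I'll compute the fixture frame, move above the bar and look with the wrist camera.

```bash
cat >> h.py <<'E'
from scipy.spatial.transform import Rotation as Ro
def tool(yd):  # tool down, tool y along yd
    y=np.r_[yd[:2],0];y/=np.linalg.norm(y);z=np.array([0,0,-1.]);return Ro.from_matrix(np.c_[np.cross(y,z),y,z]).as_rotvec()
E
python3 - <<'E'
import pickle,cv2
from h import *
from rig import manip
d=pickle.load(open("d0.pkl","rb"));c=d["top"]
q=lambda u,v,z:ray(c,225+(u+.5)/5-.5,165+(v+.5)/5-.5,z)
h1,h2=q(433,163,.064),q(388,432,.064);b1,b2=q(107,147,.072),q(75,338,.072)
H=(h1+h2)/2;B=(b1+b2)/2
print(H,B,"len",np.linalg.norm((B-H)[:2]),"bar",np.linalg.norm(b1-b2),"blocks",np.linalg.norm(h1-h2))
for v in(h1-h2,b1-b2):print("yaw",np.arctan2(v[1],v[0]))
v=B-H;print("yaw from y",np.arctan2(v[1],v[0])-np.pi/2)
print("bar in side",proj(d["side"],B))
s=manip.state();print(s["t"],s["tool_rot"])
for sg in(1,-1):
  for z in (.2,.3,.25): print(sg,manip.ik(np.r_[B[:2],z],tool(sg*v)))
  print(manip.ik(H+[0,-.09,.24],tool(sg*v)))
E
```

```text
[ 0.52693141 -0.08633541  0.064     ] [0.55649842 0.11648679 0.072     ] len 0.20496597709479336 bar 0.12311891640020763 blocks 0.17391153157227268
yaw -0.15269369889232554
yaw -0.1364253202120369
yaw from y -0.144758307562308
bar in side [255.37334519 230.60171459]
0.1 [-3.07842549e+00 -6.22030403e-01  5.99010539e-05]
1 [ 0.06303462  0.3484477  -0.00761925  1.21472937  0.          0.20779293]
1 [0.06303462 0.33266456 0.23814123 1.476273   0.         0.20779293]
1 [0.06303462 0.3348965  0.10738334 1.34328317 0.         0.20779293]
[-0.46959075  0.30900345  0.21357118  1.47536406  0.         -0.32483245]
-1 [ 0.06303462  0.3484477  -0.00761925  1.21472937  0.         -2.93379972]
-1 [ 0.06303462  0.33266456  0.23814123  1.476273    0.         -2.93379972]
-1 [ 0.06303462  0.3348965   0.10738334  1.34328317  0.         -2.93379972]
[-0.46959075  0.30900345  0.21357118  1.47536406  0.          2.81676021]
```

The measurements agree: bar to hinge is 205 mm, bar length is 123 mm and yaw is about -0.146.

Run:
```python
import pickle,cv2
from h import *
from rig import manip
B=np.array([.5565,.1165,.07]);yd=np.array([np.sin(.146),np.cos(.146),0])
s=manip.state();p=np.array(s["eef_pos"])
manip.movel(p+[0,0,.06],vel=.2)
manip.move_pose(np.r_[B[:2],.24],tool(yd))
c=manip.read_camera("wrist");pickle.dump(c,open("w.pkl","wb"))
cv2.imwrite("pics/w1.png",c["img"][:,:,::-1])
print(manip.state()["t"],manip.state()["eef_pos"],proj(c,B),proj(c,[.527,-.0863,.06]),(-c["R"].T@c["t"]))
```

```text
3.075 [0.55667053 0.11576151 0.24004458] [280.51654158 187.92786412] [ 80.41284738 186.21171033] [0.48243055 0.1269609  0.38327552]
```

View pics/w1.png

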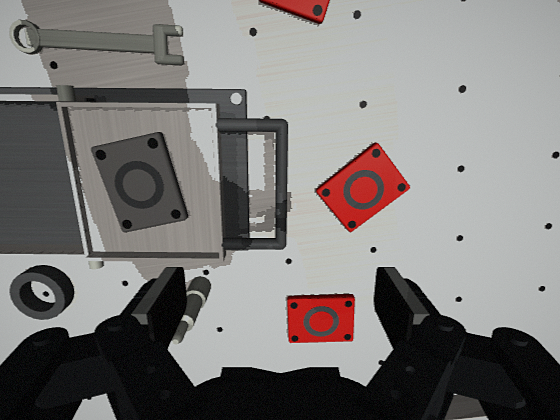

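The wrist view shows the bar from (285,122) to (283,245), with its middle at about (283,185). The prediction was (280.5,188), so it agrees to within 2 mm. The red plates are clear of the path, so I'll grasp now.

Run:
```python
import pickle
from h import *
from rig import manip
c=pickle.load(open("w.pkl","rb"));print(ray(c,283,185,.07))
B=np.array([.5555,.1155,.07])*.0+np.r_[(ray(c,283,185,.07)[:2]+np.array([.5565,.1165]))/2,.07]
print(B)
yd=np.array([np.sin(.146),np.cos(.146),0])
manip.command_gripper(.55,40)
print(manip.movel(np.r_[B[:2],.051],tool(yd),vel=.12,force_limit=15))
s=manip.state();print(s["eef_pos"],s["ft_force"],s["finger_gap"])
manip.command_gripper(0,40)
s=manip.state();print(s["t"],s["eef_pos"],s["ft_force"],s["finger_gap"],s["grasp_force"])
w=manip.read_camera("wrist");cv2.imwrite("pics/w2.png",w["img"][:,:,::-1])
```

```text
[0.55391635 0.11937022 0.07      ]
[0.55520818 0.11793511 0.07      ]
False
[0.55553281 0.11792685 0.0514981 ] [-0.51201718  0.12087984 -0.0208046 ] 0.5508249277731059
5.6833 [0.55522738 0.11705252 0.05133143] [-2.1148913  -6.96004603  5.69293501] 0.12265199623767316 38.99934768676758
```

View pics/w2.png

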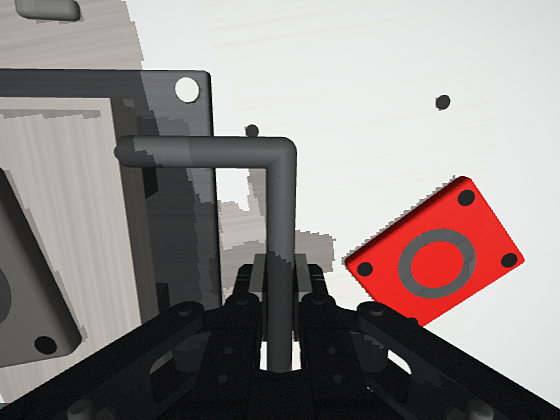

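The bar is between the pads (gap about 10 mm, 39 N). Next I'll swing it along the arc with force monitoring.

```bash
cat >> h.py <<'E'
from rig import manip
YD=np.array([np.sin(.146),np.cos(.146),0]);T0=np.array([.5552,.1168,.0513]);r=np.hypot(.204,.01);a0=np.arctan2(.01,.204)
def arc(l): a=l+a0;return T0+r*(np.cos(a)-np.cos(a0))*YD+np.array([0,0,r*(np.sin(a)-np.sin(a0))])
def swing(ls,vel=.06,lim=40):
    for l in ls:
        manip.movel(arc(l),tool(YD),vel=vel)
        s=manip.state();f=np.array(s["ft_force"]);e=np.array(s["eef_pos"])-arc(l)
        print(round(l,2),round(s["t"],2),f.round(1),(e*1e3).round(1),round(s["grasp_force"],1),round(s["finger_gap"],3))
        if np.linalg.norm(f)>lim: print("ABORT");return False
    return True
E
python3 - <<'E'
from h import *
for l in(.5,1,1.5,2.1): assert manip.ik(arc(l),tool(YD)) is not None
swing(np.arange(.15,1.26,.15))
c=manip.read_camera("side");cv2.imwrite("pics/s1.png",c["img"][:,:,::-1])
E
```

```text
0.15 6.4 [ 0.7  5.9 -2.7] [-0.   0.3  0. ] 39.1 0.125
0.3 7.06 [ 0.1  7.6 -1.1] [-0.   0.8 -0. ] 39.1 0.123
0.45 7.72 [-0.4 12.   1.4] [-0.   1.3  0.2] 39.1 0.124
0.6 8.38 [-3.  18.7  8.3] [-0.   2.   0.6] 39.2 0.124
0.75 9.03 [-7.  23.7 17.9] [-0.   2.6  1.3] 39.7 0.12
0.9 9.69 [-7.9 24.  24.4] [0.  2.6 1.9] 41.3 0.124
1.05 10.35 [-8.2 18.1 27.4] [-0.   1.7  2.1] 42.3 0.122
1.2 11.01 [-11.   11.7  25.6] [-0.4  0.9  1.8] 42.8 0.12
```

View pics/s1.png

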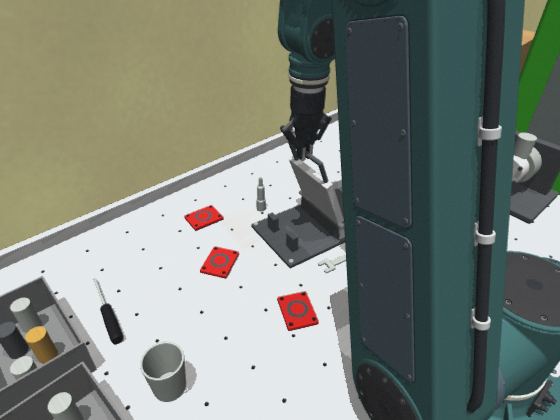

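The tray is near 1.2 rad, seen at (318,188) in the side view, and nothing else has moved. The force is mostly outward along the radius, so my arc is about 2–3 mm too tight. I'll add a radial force correction and continue.

```bash
cat >> h.py <<'E'
def swingc(ls,off,vel=.06,lim=45):
    off=np.array(off,float)
    for l in ls:
        a=l+a0;n=np.cos(a)*YD+np.array([0,0,np.sin(a)])
        f=np.array(manip.state()["ft_force"]);off+=n*np.clip((f@n)/12e3,-.002,.002)
        manip.movel(arc(l)+off,tool(YD),vel=vel)
        s=manip.state();f=np.array(s["ft_force"])
        print(round(l,2),round(s["t"],2),f.round(1),"rad",round(f@n,1),(off*1e3).round(1),round(s["grasp_force"],1),round(s["finger_gap"],3))
        if np.linalg.norm(f)>lim: print("ABORT");break
    return off
E
python3 - <<'E'
from h import *
off=swingc([1.2,1.3,1.4,1.5,1.6,1.7,1.8],[0,0,0])
if np.linalg.norm(manip.state()["ft_force"])<45: off=swingc([1.9,2.0,2.1],off)
manip.hold(.6)
np.save("off.npy",off)
for n in("top","side","wrist"):
    c=manip.read_camera(n);cv2.imwrite(f"pics/{n}2.png",c["img"][:,:,::-1])
t=cv2.imread("pics/top2.png")[165:285,225:385];w=cv2.imread("pics/wrist2.png")
cv2.imwrite("pics/both.png",np.hstack([cv2.resize(t,(400,300)),cv2.resize(w,(400,300))]))
E
```

```text
1.2 11.31 [-6.   5.   7.5] rad 8.4 [0.1 0.6 1.9] 41.9 0.12
1.3 11.8 [-6.6  4.1  6.1] rad 6.7 [0.1 0.8 2.6] 41.3 0.122
1.4 12.29 [-5.4  1.7  0. ] rad 0.1 [0.1 0.8 3.1] 41.0 0.128
1.5 12.78 [-5.7  1.3 -1.5] rad -1.5 [0.1 0.8 3.1] 41.2 0.122
1.6 13.28 [-4.9  2.   1. ] rad 0.9 [0.1 0.9 3. ] 41.4 0.121
1.7 13.77 [-5.2  1.5  0.7] rad 0.6 [0.1 0.8 3. ] 41.5 0.12
1.8 14.26 [-4.3  1.8 -0.8] rad -1.1 [0.1 0.8 3.1] 41.4 0.123
1.9 14.75 [-6.4  1.1  1.5] rad 1.3 [0.1 0.9 3. ] 41.5 0.127
2.0 15.24 [-5.3  2.   0.6] rad 0.0 [0.1 0.8 3.1] 41.4 0.123
2.1 15.73 [-5.9  1.5  0.2] rad -0.2 [0.1 0.8 3.1] 41.5 0.121
```

View pics/both.png

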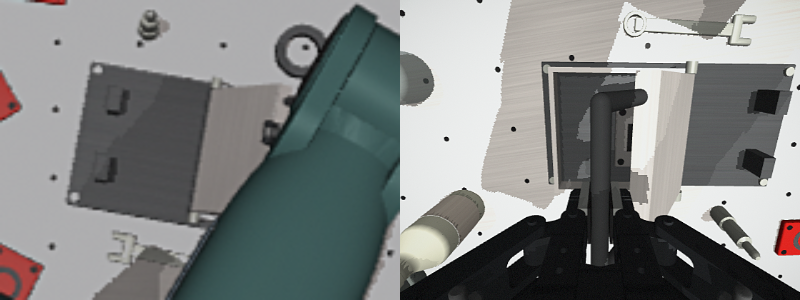

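Run:
```python
import cv2
w=cv2.imread("pics/wrist2.png")[70:290,180:420];cv2.imwrite("pics/cr3.png",cv2.convertScaleAbs(cv2.resize(w,None,fx=2.5,fy=2.5,interpolation=cv2.INTER_CUBIC),alpha=1.5))
```

```text
(no output)
```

View pics/cr3.png

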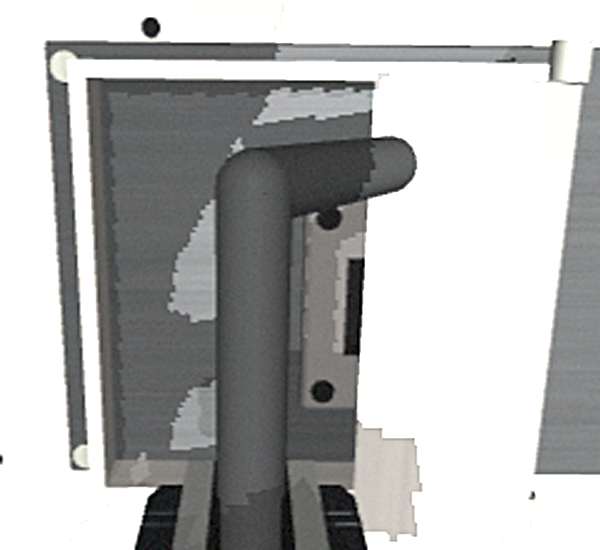

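The crop shows the cover in the catch tray with slots up: a dark slot at (355,305) and holes at (328,218) and (322,390). I'll bring the tray back to 1.3, watching the force, and check that the cover lies flat.

Run:
```python
from h import *
off=np.load("off.npy")
c=manip.read_camera("wrist");H=np.array([.527,-.0863,0])
for u,v in((303,216),(303,405)):
    d=ray(c,180+u/2.5,70+v/2.5,.042)-H; print("edge fixture x,y",d@[np.cos(.146),-np.sin(.146),0],d@YD)
off=swingc(np.arange(2.0,1.25,-.1),off);np.save("off.npy",off)
c=manip.read_camera("wrist");cv2.imwrite("pics/w4.png",c["img"][:,:,::-1])
import pickle;pickle.dump(c,open("w4.pkl","wb"));print(proj(c,H-.085*YD+[0,0,.03]))
```

```text
edge fixture x,y -0.03333035666965256 -0.08871458345188439
edge fixture x,y 0.045557101986691224 -0.087163866828971
2.0 17.02 [-5.   1.  -2.9] rad -2.7 [0.1 0.8 3.1] 41.2 0.119
1.9 17.52 [-6.4 -1.4  3. ] rad 3.6 [0.1 0.9 2.9] 41.3 0.122
1.8 18.01 [-5.5 -1.2  6. ] rad 6.4 [0.1 0.8 3.2] 41.1 0.125
1.7 18.5 [-3.7 -2.2  7.3] rad 7.6 [0.1 0.7 3.7] 40.8 0.123
1.6 18.99 [ 6.4 -1.7 -5.9] rad -5.8 [0.1 0.7 4.3] 40.4 0.123
1.5 19.48 [ 4.1 -0.9  7.4] rad 7.4 [0.1 0.6 3.8] 41.1 0.119
1.4 19.98 [ 5.8 -1.3 -0.8] rad -0.8 [0.1 0.7 4.5] 40.6 0.121
1.3 20.47 [ 6.6 -1.3 -0.2] rad -0.2 [0.1 0.7 4.4] 40.7 0.119
[163.10411171 179.46186839]
```

View pics/w4.png

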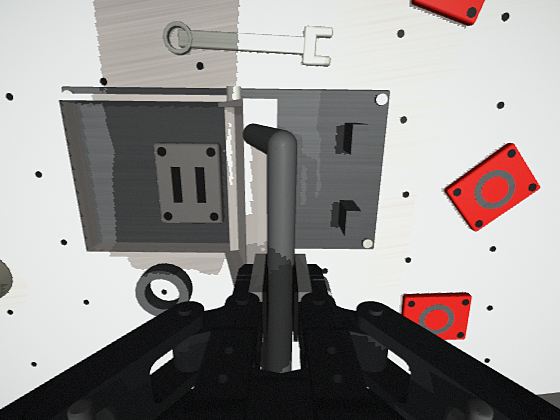

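The cover lies flat in the catch tray, slots up, centred at about (188,182). Its four corners look square and it is clear of the hinge. Next I'll lower the tray until it seats.

Run:
```python
from h import *
off=np.load("off.npy")
off=swingc(np.r_[np.arange(1.15,.2,-.15),.15,.08],off)
s=manip.state();p=np.array(s["eef_pos"]);print(p)
hit=manip.movel(p-[0,0,.03],tool(YD),vel=.02,force_limit=10)
s=manip.state();print(hit,s["t"],s["eef_pos"],s["ft_force"],s["grasp_force"])
c=manip.read_camera("wrist");cv2.imwrite("pics/w5.png",c["img"][:,:,::-1])
```

```text
1.15 21.18 [ 8.1 -3.5 -4. ] rad -4.6 [0.1 0.7 4.3] 40.8 0.119
1.0 21.83 [ 8.2 -2.8 -1.9] rad -2.4 [0.1 0.5 4. ] 41.1 0.118
0.85 22.49 [ 8.1 -3.3 -3.2] rad -3.8 [0.1 0.3 3.8] 41.4 0.12
0.7 23.15 [ 8.  -2.4 -3. ] rad -2.9 [0.  0.1 3.6] 41.8 0.124
0.55 23.81 [ 8.9 -2.6 -1.2] rad -1.7 [-0.  -0.1  3.5] 42.1 0.123
0.4 24.47 [ 8.9 -1.6 -1.4] rad -0.8 [-0.  -0.2  3.4] 42.5 0.121
0.25 25.12 [ 8.2 -0.4 -1.4] rad 0.3 [-0.  -0.2  3.4] 42.7 0.122
0.15 25.62 [ 8.5 -0.6 -2.3] rad 0.2 [-0.  -0.2  3.4] 42.7 0.122
0.08 26.01 [ 7.6  0.5 -1.5] rad 1.4 [-0.  -0.2  3.4] 43.1 0.12
[0.55524203 0.11542584 0.06965968]
True 26.875 [0.55562418 0.11677283 0.0544606 ] [ 2.60005856  1.75191212 -0.91915766] 43.40026795864105
```

Run:
```python
from h import *
p=np.array(manip.state()["eef_pos"])
hit=manip.movel(p-[0,0,.004],tool(YD),vel=.01,force_limit=12)
s=manip.state();print(hit,s["eef_pos"],s["ft_force"])
manip.hold(.3);s=manip.state();print(s["eef_pos"],s["ft_force"])
manip.command_gripper(.5)
s=manip.state();print(s["t"],s["eef_pos"],s["ft_force"],s["finger_gap"])
p=np.array(s["eef_pos"])
manip.movel(p+[0,0,.20],tool(YD),vel=.12)
c=manip.read_camera("wrist");cv2.imwrite("pics/w6.png",c["img"][:,:,::-1]);print(manip.state()["t"])
print(proj(c,[.5565,.117,.07]))
```

```text
True [0.55566869 0.11692119 0.0526524 ] [-1.44985458  0.3634823   7.48168967]
[0.55571525 0.11690449 0.05264541] [-1.1032604  -0.56053816  7.47613075]
28.05 [0.55545831 0.11702037 0.05219958] [0.47070865 0.26559725 0.71779644] 0.5015527152249171
29.9167
[280.00216233 186.88862905]
```

View pics/w6.png

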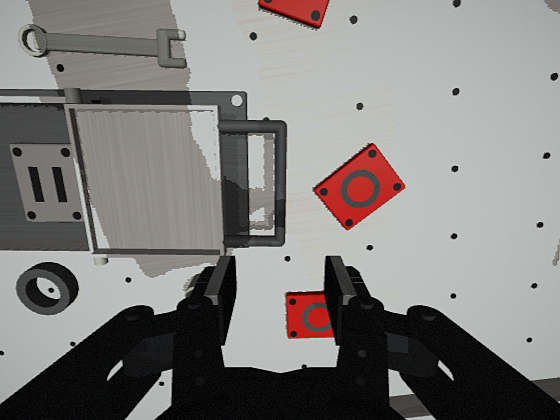

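The tray is back level, with the bar at (282,185) as it was at the start. The cover lies flat in the catch tray with slots up at (48,182), and the gripper is clear and open.

```bash
python3 -c "
from rig import manip
print(manip.hand_in())"
```

```text
the job is handed in; nothing more can be done
None
```

The pump end cover lies flat in the catch tray with its slotted face up, the hinged tray is lowered back onto its stop and released, and the job was handed in at about 30 s with no bystander seen out of place.

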